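# Set the attenuator, then hold the sensor head locked in the shutter port

## Robot

A 6-joint arm with a two-finger parallel gripper is mounted at the origin on a cart in front of the work surface, level with it; the furniture and walls round the work are solid. World frame = base frame: x ahead of the robot, y to its left, z up, the work surface at z = 0. Lengths are in m, angles in degrees, forces in N, time in s.
With the tool pointing down it reaches from about 0.375 to 0.9 m from the base axis. Payload 3.1 kg.
Tool frame: the origin (TCP) lies on the centre line of the jaws, within the pads' length; the fingertips stand 17 mm ahead of it and the grasp point (between the pads) lies 2 mm behind it; z points along the fingers, y is the line along which they close (so a half turn about z gives the same grasp; the last joint's range is limited). The gripper opens to 87 mm and grips with 3 to 60 N. Pads are 19 mm wide; open, the fingers measure 117 mm over their backs; the gripper's body (75 mm by 190 mm) begins 51 mm behind the grasp point.
Start: joints at [54.803, 30.224, 82.088, -0, 67.689, -10.227], TCP at [0.264, 0.567, 0.209] pointing down, gripper open.
Joint ranges: [-176.69, 176.69], [-43.24, 126.21], [12.49, 139.97], [-82, 262], [0, 151.66], [-163.58, 163.58]. Speed limits (degrees/s): [159.86, 159.86, 180, 180, 180, 180].

## Interface

Orientations are given as a 3x3 rotation matrix whose columns are the frame's x, y, z axes.
In Python, from rig import bot, imaging, finder gives the robot as it stands. The module is installed in compiled form; this text tells all that it offers.
- The arm moves only by the tool play_rows, never from a script. Its argument "motion" is a list that holds one entry, the list of rows, each a list of 6 numbers: the shift along the tool's x, y, z in fractions of the full range, 1 being 1 m, then the turn, a rotation vector about the tool's x, y, z in normalised numbers (1 is 180 degrees). In form: [[[dx, dy, dz, wx, wy, wz], ...]]. A call has 1 to 8 rows; each row is the pose to reach, as a shift and turn from the pose commanded when the call began, along the tool's axes at that moment; what a row does not reach only later rows make up. A row lasts 1/12 s, in which the tool goes at most 41.7 mm and 7.16 degrees, less where a joint would pass 70% of its speed; a pose out of reach is approached as far as the arm can. Shift and turn numbers lie between -1 and 1, and a call with a number outside is refused. A call with a gripper value outside its range is refused whole. "fingers" is the finger opening in m, from 0 to 0.087, set as the call begins (left out, the last holds). The fingers move at their own pace and stop on an object; the grip force is fixed at half the most. Time passes only in rows, so rows that repeat a pose let the fingers close. It gives the time, the measured TCP pose, the force, the opening and the grip force at its end, in the units of the state.
- bot.read_state(): the state, without advancing time (a new reading comes with each control period).
- imaging.capture(name): name is "side" or "top"; returns a dict with "frame" (420x560x3 uint8, red, green, blue), "camera_matrix" (3x3 intrinsics, pixels), "R" (3x3) and "t" (3): a world point X has camera coordinates R X + t. Camera axes: x right, y down, z forward; pixel columns grow to the right and rows downward; lengths in m; the calibration is good to about 2 mm. A picture is of the moment at which its call begins. There is no depth.
- bot.hand_in(): hands the job in; it is judged then, once.
Trained networks look in the newest picture that a camera, given by its name, has taken for a name from the list of things; names that differ only in an ending like _2 or _b are one class to them, and where a whole thing is asked for, a point or a joint stands for the part that bears it (a point fixed in the world has none). Each returns a list of dicts, best first, with "confidence" (0 to 1); they miss things now and then, are a little off and sometimes report something else, mostly with a low value. They report only what shows in the picture. A call takes as long as a camera call. They do not tell look-alikes from the thing itself.
- finder.recognise(camera, name): "at" ([x, y, z] in m, in world coordinates, good to about 4 mm: the middle of the surface that is visible of it).
- finder.outline_of(camera, name): "pixels" (420x560 bool, what is visible of it).
The state is a dict: "time_s": time; "joint_positions": joint angles; "qvel": joint speeds; "tau": joint torques, N m; "position": TCP position; "tcp_rot": TCP orientation; "force": force on the tool from outside, world axes, zero at the start; "moment": the same for the moment, N m; "opening": opening from 0.0 (shut) to 1.0 (fully open); "grasp_force": force on a finger pad.
Only numpy, scipy, OpenCV 4.12 (cv2) and the standard library are available. Lean on these libraries where they do the work, as an engineer would, in place of code of your own. Each camera call takes 0.05 s, during which the arm holds its last target. There are 200 camera calls.

## Task

Turn the black attenuator sleeve on the shutter unit clockwise until its white line points at the row of four yellow dots. Then pick up the blue-handled sensor head, put it in the unit's bayonet port with its two pins in the two slots, push it in against the spring and twist it clockwise (seen from above) by a quarter turn to the stop, so that the spring shutter is fully open. The shutter springs shut if you let go, so finish while still gripping the head and holding it in and turned; leave the sleeve on four and the things around where they are.

Things in the scene. Friction and masses are not known exactly. Their poses are not given: they have to be found in the camera images.
- sensor_head: Loose sensor head, 66 mm tall, 0.1 kg, upright. Origin: centre of its underside, z up. Aluminium stem 28 mm across, z 0 to 30 (lowest 7 mm narrower, with a drive slot along x); black collar 42 mm across, z 30 to 36; blue handle bar above. A half turn about z makes no difference. It stands left of the unit, next to the red tape roll.
- head_grip (a point): On the head's axis, 58 mm above its underside, axes as the head's: middle of the part of the blue handle to grip. The bar is 34 mm long in x, 12 mm thick in y (grip across y), from 22 mm below this point to 8 mm above. The collar is 22 mm below, so fingertips must stay above that.
- head_pins (a point): On the head's axis, 10 mm above its underside, axes as the head's: level of the two brass pins, 5 mm in diameter, that stick out along +x and -x to 21 mm from the axis.
- shutter_unit: Fixed white housing with a black top, 104 (x) by 212 (y) by 25 mm high; origin at the centre of its underside, z up. On its top stand the port (axis at x 0, y +52 mm; a tube 60 mm in diameter rising to 70 mm) and the attenuator sleeve (axis at x +12, y -53 mm).
- port (a point): Centre of the port's mouth, on the top face of its steel flange, 70 mm above the table; z up, fixed. Hole 31 mm in diameter through the 12 mm thick flange; two slots 9 mm wide reach out along +x and -x to 26 mm from the axis (a red dot beyond each). The pins go down these slots. The head's underside meets the spring plunger 17 mm below this point.
- plunger (a joint): How far the head has pushed the plunger down the port, m: 0 at rest, stop at 0.011. Spring 2.5 N at rest, 8 N at the stop. From 0.0075 on, the pins are clear below the flange and the head can turn (clockwise seen from above); once turned, the flange holds the pins down at about 0.007 or more.
- shutter (a joint): Opening of the spring shutter, rad: 0 shut, 1.45 fully open (stop). The head drives it by its drive slot, with up to 0.1 rad of play; grows as the head turns clockwise seen from above. Its spring turns it back: 0.04 N m when shut, 0.16 N m when open.
- sleeve (a joint): Angle of the attenuator sleeve, rad, growing clockwise seen from above; detents: 0 = one dot, 0.35 = two, 0.70 = three, 1.05 = four (yellow), 1.40 = five. It starts near one or two dots. A detent takes about 0.1 N m to pass and pulls the sleeve in.
- sleeve_grip (a point): On the sleeve's axis, 56 mm above the table, a good gripping height; turns with the sleeve. The sleeve is a ribbed black cylinder 32 mm in diameter, 25 to 65 mm above the table, with a white line on top and side; the housing's top (25 mm) is all round it, the rows of dots on the robot's side.
- the_red_tape: Bystander: loose roll of red tape, 58 mm in diameter, 18 mm high; origin at the centre of its underside. Leave it alone.
- small_stepper: Bystander: small stepper motor, 48 x 42 x 62 mm, standing at the right. Leave it alone.
- objective: Bystander: microscope objective, 31 mm in diameter, 44 mm tall, at the left. Leave it alone.
- slide_box: Bystander: teal box, 35 x 85 x 31 mm, at the left. Leave it alone.
Things that resemble listed ones, but are neither listed nor needed, are in the scene too. There is more than one size of the sensor_head; the job needs the larger.

How it is judged:
By the outcome, as a careful person would: the job done as asked, in the order asked, and still so for the second after the job is handed in, while the arm keeps its last pose, push and grip.
It also fails if it takes over 70 s, if anything falls off the work surface, if the arm or the gripper's body presses on something with over 40 N, if the wrist force passes 120 N, or if a joint passes its speed limit or range.

## Working session

There is one attempt and no reset: what is moved stays moved. The work goes in short steps, Python scripts to look and compute and a tool call to move; the robot and the scene stay as the last step left them, time stands still between calls to the robot, and variables do not carry over. Pictures are saved under pics/ and viewed, at most 10 in all, crops included, and the job is handed in when it is done.

Besides the shell and the picture viewer there is one more tool, called after "Request:" by a JSON object that holds its "op" and its "data", one argument or row to a line. play_rows: Moves the arm, as the interface text tells. Its arguments: {"type":"object","properties":{"motion":{"type":"array"},"fingers":{"type":"number"}},"required":["motion"]}

```bash
mkdir -p pics
cat > h.py <<'E'
from rig import bot, imaging, finder
import numpy as np, cv2
def ray(c,px,z):
    K=np.array(c["camera_matrix"]);R=np.array(c["R"]);t=np.array(c["t"])
    d=R.T@np.linalg.solve(K,[px[0],px[1],1.]);o=-R.T@t
    return o+d*(z-o[2])/d[2]
def proj(c,X):
    p=np.array(c["camera_matrix"])@(np.array(c["R"])@np.array(X)+np.array(c["t"]));return p[:2]/p[2]
E
python3 - <<'E'
from h import *
s=bot.read_state();print({k:np.round(v,3).tolist() for k,v in s.items()})
for n in("top","side"):
    c=imaging.capture(n);f=cv2.cvtColor(c["frame"],cv2.COLOR_RGB2BGR)
    cv2.imwrite(f"pics/{n}0.png",cv2.resize(f,(800,600),interpolation=cv2.INTER_CUBIC))
    print(n,-np.array(c["R"]).T@c["t"])
    for o in("sensor_head","shutter_unit","sleeve","the_red_tape","head_pins"):
        for r in finder.recognise(n,o)[:3]:print(o,round(r["confidence"],2),np.round(r["at"],3))
E
```

```text
{'time_s': 0.0, 'joint_positions': [54.806, 30.279, 82.156, -0.001, 67.69, -10.228], 'qvel': [-0.055, 0.067, -0.057, -0.007, 0.041, 0.03], 'tau': [0.001, -44.005, -17.66, 0.063, 0.058, -0.0], 'position': [0.263, 0.566, 0.208], 'tcp_rot': [[-0.907, 0.422, -0.001], [0.422, 0.907, -0.002], [0.0, -0.002, -1.0]], 'force': [-0.255, 0.122, -0.007], 'moment': [0.019, 0.026, 0.001], 'grasp_force': 0.0, 'opening': 1.002}
top [ 0.48335971 -0.07775075  1.76419687]
sensor_head 0.52 [0.785 0.287 0.029]
sensor_head 0.41 [0.445 0.101 0.033]
shutter_unit 0.68 [ 0.469 -0.234  0.025]
the_red_tape 0.7 [0.449 0.01  0.017]
the_red_tape 0.53 [ 0.471 -0.232  0.028]
head_pins 0.51 [0.785 0.287 0.028]
side [0.65150589 0.8709406  0.93482407]
sensor_head 0.48 [0.788 0.295 0.034]
sensor_head 0.47 [0.444 0.114 0.036]
shutter_unit 0.84 [ 0.48  -0.181  0.026]
the_red_tape 0.76 [0.443 0.017 0.016]
the_red_tape 0.7 [ 0.487 -0.18   0.023]
head_pins 0.75 [0.445 0.112 0.041]
head_pins 0.64 [0.559 0.353 0.032]
head_pins 0.63 [0.787 0.302 0.029]
```

View pics/top0.png

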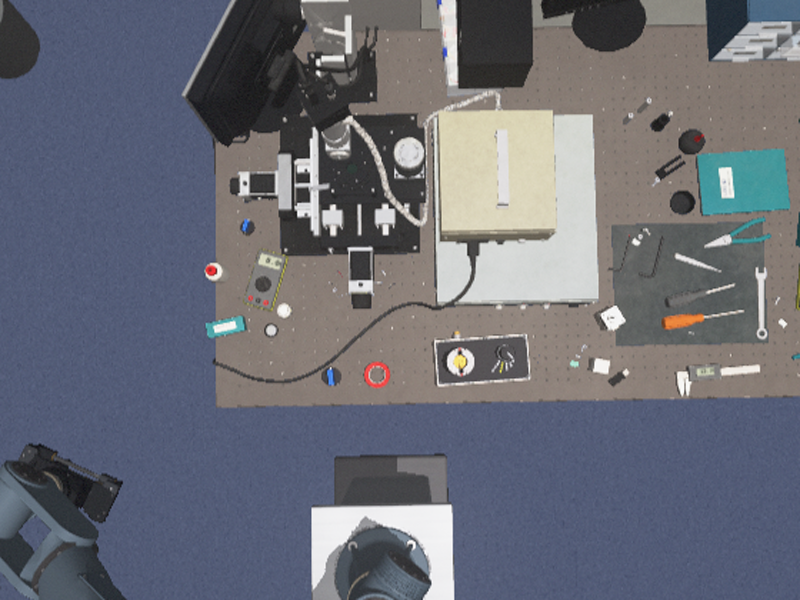

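View pics/side0.png

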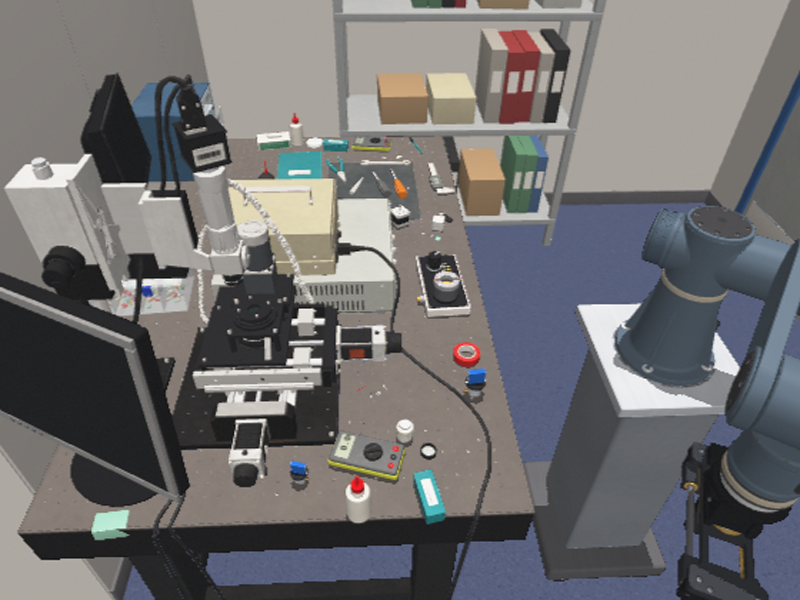

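Top picture: unit at about (480,360), with the port at (460,362) and the sleeve at (505,355). The head is at (331,377) next to the red tape at (377,375), and the smaller look-alike is at (247,227). The side picture agrees. Next I'll zoom in.

Run:
```python
from h import *
a=[]
t=imaging.capture("top");s=imaging.capture("side")
np.savez("cal.npz",**{n+k:np.array(c[k]) for n,c in(("t",t),("s",s)) for k in("camera_matrix","R","t","frame")})
def crop(c,x,y,w,h,W,H):return cv2.resize(cv2.cvtColor(c["frame"][y:y+h,x:x+w],cv2.COLOR_RGB2BGR),(W,H),interpolation=cv2.INTER_CUBIC)
im=np.zeros((600,800,3),np.uint8)
im[:300,:560]=crop(t,302,232,70,37.5.__int__()+1,560,304)[:300]   # 8x
im[300:,:320]=crop(t,215,247,64,30,640,300)[:,:320]               # 10x head
im[300:,320:]=crop(s,285,170,48,60,480,600)[:300]
cv2.imwrite("pics/z1.png",im)
for o in("sensor_head","sleeve","port","the_red_tape"):
  for n in("top","side"):
    for r in finder.outline_of(n,o)[:3]:
        y,x=np.nonzero(r["pixels"]);print(o,n,round(r["confidence"],2),x.min(),x.max(),y.min(),y.max(),x.mean().round(1),y.mean().round(1),len(x))
```

```text
sensor_head top 0.65 419 436 214 230 427.5 222.2 205
sensor_head top 0.52 226 238 257 269 231.8 262.8 135
sensor_head side 0.76 326 339 258 276 332.7 266.7 218
sensor_head side 0.64 203 215 323 338 208.7 329.9 166
sleeve top 0.59 348 359 241 251 353.8 246.1 95
sleeve side 0.55 299 308 176 190 303.6 182.7 135
port top 0.73 304 370 233 269 336.9 251.1 2121
port side 0.58 291 328 177 221 308.6 199.5 1296
port side 0.22 317 335 240 255 326.0 247.3 222
the_red_tape top 0.69 255 272 253 270 263.2 261.5 175
the_red_tape side 0.71 317 335 240 256 326.0 247.8 240
```

View pics/z1.png

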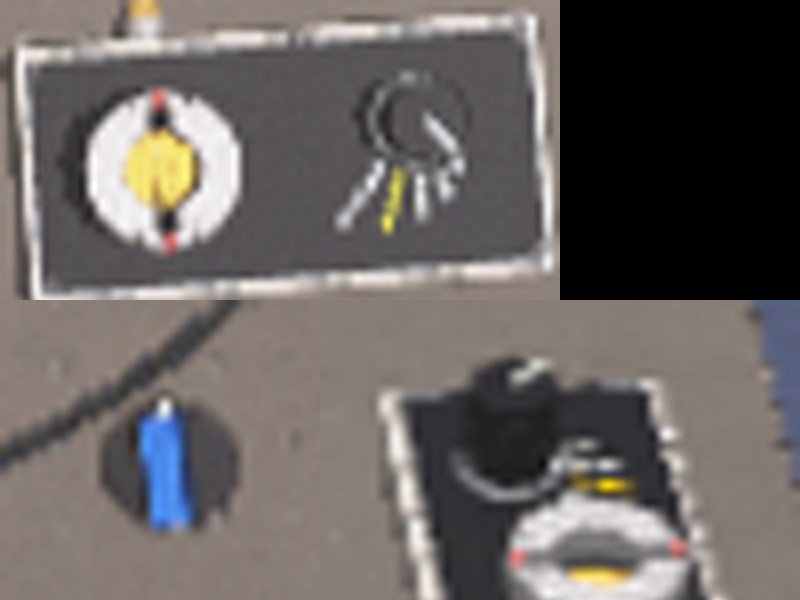

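Crop: red slot dots at (158,98) and (170,242), so the port centre is near (164,170). The sleeve top is near (415,118), with its white line pointing lower right toward one or two dots. The yellow row is at (395,200). The head's blue bar runs nearly along world x, centred at (170,465).

```bash
cat >> h.py <<'E'
from scipy.optimize import least_squares
def blobs(f,lo,hi,box):
    x,y,w,h=box;g=cv2.cvtColor(f,cv2.COLOR_RGB2HSV);m=cv2.inRange(g,lo,hi)
    k=np.zeros_like(m);k[y:y+h,x:x+w]=m[y:y+h,x:x+w]
    n,l,st,c=cv2.connectedComponentsWithStats(k);return [(c[i],st[i,4]) for i in range(1,n)],k
def tri(cs,ps):
    return least_squares(lambda X:np.r_[tuple(proj(c,X)-p for c,p in zip(cs,ps))],[.45,0,.05])
E
python3 - <<'E'
from h import *
d=np.load("cal.npz")
t,s=[{k:d[n+k] for k in("camera_matrix","R","t","frame")} for n in"ts"]
for c,nm,b,hb in((t,"top",(302,232,60,40),(222,250,22,24)),(s,"side",(285,170,48,60),(320,250,25,30))):
    for lab,lo,hi in(("red",(0,90,90),(8,255,255)),("red2",(168,90,90),(180,255,255)),("yel",(20,120,100),(35,255,255))):
        for p,a in blobs(c["frame"],lo,hi,b)[0]:print(nm,lab,p.round(2),a)
    bl,k=blobs(c["frame"],(100,120,60),(125,255,255),hb);print(nm,"blue",[(p.round(2),a) for p,a in bl])
    y,x=np.nonzero(k);w,v=np.linalg.eigh(np.cov(x,y));print(w,v[:,1])
# port from red-dot midpoints (from crop), check
pt=np.array([302+164/8-.5,232+170/8-.5]);ps=np.array([285+277.5/10-.5,170+252/10-.5])
r=tri([t,s],[pt,ps]);print("port",r.x,r.cost, ray(t,pt,.07),ray(s,ps,.07))
a,b=[ray(t,[302+u/8-.5,232+v/8-.5],.07) for u,v in((158,98),(170,242))];print("slot dir top",a-b,np.degrees(np.arctan2(*(a-b)[1::-1])))
a,b=[ray(s,[285+(u-320)/10-.5,170+(v-300)/10-.5],.07) for u,v in((517,557),(678,547))];print("slot dir side",a-b,np.degrees(np.arctan2(*(a-b)[1::-1])))
C=[ray(t,[302+u/8-.5,232+v/8-.5],.025)[:2] for u,v in((18,50),(533,20),(550,268),(38,298))];print("corners",np.round(C,4).tolist(),np.mean(C,0))
rect=cv2.minAreaRect(np.array(C,np.float32));print(rect)
print("collar",ray(t,[215+17-.5,247+16.5-.5],.036),"mm/px",np.linalg.norm(ray(t,[232,263],.036)-ray(t,[233,263],.036)))
print("head blue top",ray(t,[231.5,263],.066))
print("sleeve top", ray(t,[302+415/8-.5,232+118/8-.5],.065))
E
```

```text
top red [321. 244.] 3
top red [323.  261.5] 2
top red2 [323. 263.] 1
top yel [319.5 232.5] 4
top yel [321.79 252.66] 56
top yel [351.  255.5] 4
top yel [350.  259.5] 2
top blue [(array([231.09, 263.53]), np.int32(47))]
[1.63711655 9.39248567] [0.0812004  0.99669779]
side red [304. 195.] 1
side red [320. 194.] 1
side yel [312.5 188. ] 6
side yel [312.5 197. ] 6
side yel [292.75 208.75] 4
side blue [(array([333.26, 262.92]), np.int32(112))]
[ 7.40648141 11.96079658] [-0.87762528  0.47934733]
port [ 0.47153098 -0.18478401  0.06846539] 0.052315730555889 [ 0.47086531 -0.1845667   0.07      ] [ 0.47263474 -0.18305886  0.07      ]
slot dir top [0.05626106 0.00344721 0.        ] 3.5062248433599295
slot dir side [ 5.50365744e-02  3.48671291e-03 -1.11022302e-16] 3.6249950115685796
corners [[0.5198, -0.1298], [0.528, -0.3373], [0.4284, -0.3414], [0.4203, -0.1358]] [ 0.47412698 -0.2360492 ]
((0.47409993410110474, -0.23556721210479736), (0.09963171929121017, 0.20783106982707977), 2.2729580402374268)
collar [0.44341532 0.10230132 0.036     ] mm/px 0.0031834561030564088
head blue top [0.44410872 0.09917577 0.066     ]
sleeve top [ 0.48935997 -0.28390181  0.065     ]
```

The manual's scale: turns go in shares of 180 degrees. Converting my numbers, -50 degrees is -0.2778.

Request:
{"op": "play_rows", "data": {
  "motion": [
    [[-0.2, -0.24, 0, 0, 0, -0.2778], [-0.2, -0.24, 0, 0, 0, -0.2778], [-0.2, -0.24, 0, 0, 0, -0.2778], [-0.2, -0.24, 0, 0, 0, -0.2778], [-0.2, -0.24, 0, 0, 0, -0.2778], [-0.2, -0.24, 0, 0, 0, -0.2778], [-0.2, -0.24, 0, 0, 0, -0.2778], [-0.2, -0.24, 0, 0, 0, -0.2778]]
  ],
  "fingers": 0.06
}}

```text
time_s: 1.77
position: [0.3443, 0.2635, 0.209]
tcp_rot: [[-0.904, -0.428, 0.001], [-0.428, 0.904, 0.001], [-0.002, 0.0, -1.0]]
force: [2.1, -0.1, 0.5]
opening: 0.693
grasp_force: 0.0
```

Request:
{"op": "play_rows", "data": {
  "motion": [
    [[0.054, -0.28, 0, 0, 0, 0], [0.054, -0.28, 0, 0, 0, 0], [0.054, -0.28, 0, 0, 0, 0], [0.054, -0.28, 0, 0, 0, 0], [0.054, -0.28, 0, 0, 0, 0], [0.054, -0.28, 0, 0, 0, 0], [0.054, -0.28, 0, 0, 0, 0], [0.054, -0.28, 0, 0, 0, 0]]
  ]
}}

```text
time_s: 2.43
position: [0.4171, -0.0182, 0.2095]
tcp_rot: [[-0.909, -0.417, 0.005], [-0.417, 0.909, -0.004], [-0.003, -0.006, -1.0]]
force: [0.7, -0.0, 0.4]
opening: 0.689
grasp_force: 0.0
```

Request:
{"op": "play_rows", "data": {
  "motion": [
    [[0.052, -0.28, 0.03, 0, 0, 0], [0.052, -0.28, 0.03, 0, 0, 0], [0.052, -0.28, 0.03, 0, 0, 0], [0.052, -0.28, 0.03, 0, 0, 0], [0.052, -0.28, 0.03, 0, 0, 0], [0.052, -0.28, 0.03, 0, 0, 0], [0.052, -0.28, 0.03, 0, 0, 0], [0.052, -0.28, 0.03, 0, 0, 0]]
  ]
}}

```text
time_s: 3.1
position: [0.4874, -0.2953, 0.1784]
tcp_rot: [[-0.908, -0.419, 0.004], [-0.419, 0.908, -0.006], [-0.001, -0.008, -1.0]]
force: [0.9, -0.4, 0.4]
opening: 0.69
grasp_force: 0.0
```

Request:
{"op": "play_rows", "data": {
  "motion": [
    [[0, 0, 0.06, 0, 0, 0], [0, 0, 0.06, 0, 0, 0], [0, 0, 0.06, 0, 0, 0], [0, 0, 0.06, 0, 0, 0], [0, 0, 0.06, 0, 0, 0]]
  ]
}}

```text
time_s: 3.52
position: [0.4856, -0.2876, 0.1198]
tcp_rot: [[-0.906, -0.424, 0.001], [-0.424, 0.906, -0.001], [-0.001, -0.002, -1.0]]
force: [-0.2, -0.1, 0.2]
opening: 0.687
grasp_force: 0.0
```

Run:
```python
from h import *
s=bot.read_state();print(np.round(s["position"],4),np.round(s["joint_positions"],1))
t=imaging.capture("top");s=imaging.capture("side")
def crop(c,x,y,w,h,k):return cv2.resize(cv2.cvtColor(c["frame"][y:y+h,x:x+w],cv2.COLOR_RGB2BGR),None,fx=k,fy=k,interpolation=cv2.INTER_CUBIC)
cv2.imwrite("pics/z2.png",np.hstack([crop(t,325,220,60,60,6),crop(s,270,150,60,60,6)]))
```

```text
[ 0.4856 -0.2876  0.1198] [ -42.    32.4   95.7    0.    51.8 -157.1]
```

View pics/z2.png

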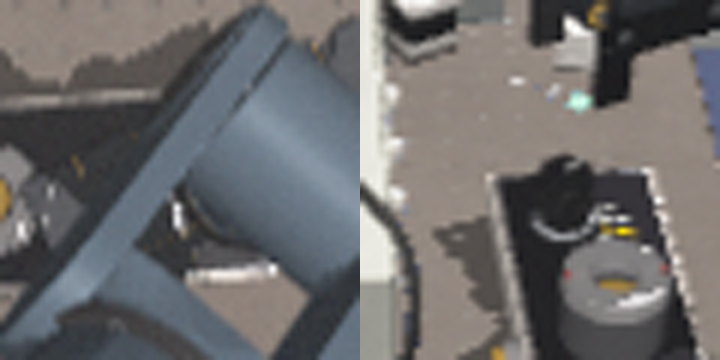

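The top view is blocked by the arm. In the side view a finger tip shows at about (615,100) and the sleeve top at (565,165). I'll check the projection.

Run:
```python
from h import *
s=imaging.capture("side");st=bot.read_state();p=st["position"];R=np.array(st["tcp_rot"])
for k in(-1,1):
    q=proj(s,p+R@[0,k*.037,.017]);print("tip",(q-[270,150])*6+[360,0])
print("sleeve",(proj(s,[.489,-.287,.065])-[270,150])*6+[360,0])
```

```text
tip [542.9943537   78.58687139]
tip [607.77407469 144.72264377]
sleeve [565.95118579 165.01453726]
```

Request:
{"op": "play_rows", "data": {
  "motion": [
    [[-0.003, -0.001, 0.03, 0, 0, 0], [-0.003, -0.001, 0.06, 0, 0, 0], [-0.003, -0.001, 0.062, 0, 0, 0], [-0.003, -0.001, 0.062, 0, 0, 0], [-0.003, -0.001, 0.062, 0, 0, 0]]
  ]
}}

```text
time_s: 4.08
position: [0.4885, -0.2878, 0.0579]
tcp_rot: [[-0.906, -0.423, 0.001], [-0.423, 0.906, -0.001], [-0.001, -0.002, -1.0]]
force: [0.7, -0.4, 0.2]
opening: 0.688
grasp_force: 0.0
```

Run:
```python
from h import *
st=bot.read_state();print(np.round(st["position"],4),np.round(st["force"],1))
s=imaging.capture("side")
def crop(c,x,y,w,h,k):return cv2.resize(cv2.cvtColor(c["frame"][y:y+h,x:x+w],cv2.COLOR_RGB2BGR),None,fx=k,fy=k,interpolation=cv2.INTER_CUBIC)
cv2.imwrite("pics/z3.png",crop(s,270,150,60,60,9))
```

```text
[ 0.4885 -0.2878  0.0579] [ 0.7 -0.4  0.2]
```

View pics/z3.png

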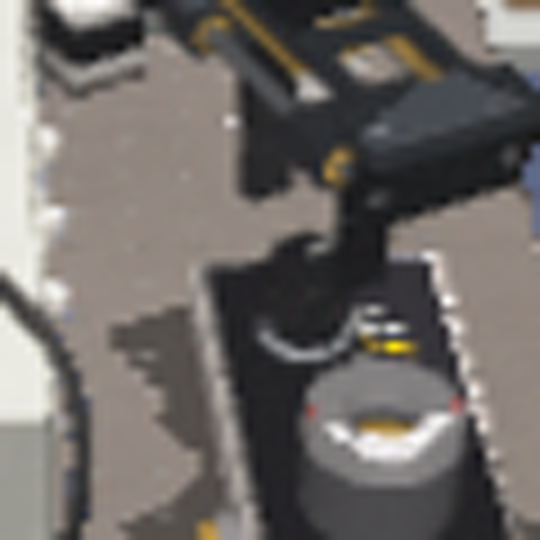

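The side view shows the far finger tip at (265,195) and the near one at (365,270), beside the sleeve top at (310,248). When open, the tips sit higher than nominal, so I'll go a little deeper before closing.

Request:
{"op": "play_rows", "data": {
  "motion": [
    [[0, 0, 0.007, 0, 0, 0], [0, 0, 0.007, 0, 0, 0]]
  ]
}}

```text
time_s: 4.3
position: [0.4881, -0.2877, 0.0502]
tcp_rot: [[-0.906, -0.423, 0.001], [-0.423, 0.906, -0.001], [-0.001, -0.001, -1.0]]
force: [-0.6, 0.7, -0.5]
opening: 0.692
grasp_force: 0.0
```

Request:
{"op": "play_rows", "data": {
  "motion": [
    [[0, 0, 0, 0, 0, 0], [0, 0, 0, 0, 0, 0], [0, 0, 0, 0, 0, 0], [0, 0, 0, 0, 0, 0], [0, 0, 0, 0, 0, 0], [0, 0, 0, 0, 0, 0]]
  ],
  "fingers": 0.0
}}

```text
time_s: 4.8
position: [0.4871, -0.2861, 0.0496]
tcp_rot: [[-0.906, -0.423, -0.002], [-0.423, 0.906, 0.003], [0.0, 0.003, -1.0]]
force: [-0.6, 2.6, 2.8]
opening: 0.333
grasp_force: 30.0
```

In the tool's units: 30 degrees is 0.1667.

Request:
{"op": "play_rows", "data": {
  "motion": [
    [[0, 0, 0, 0, 0, 0.0333], [0, 0, 0, 0, 0, 0.0667], [0, 0, 0, 0, 0, 0.1], [0, 0, 0, 0, 0, 0.1333], [0, 0, 0, 0, 0, 0.1667]]
  ]
}}

```text
time_s: 5.22
position: [0.487, -0.2853, 0.0496]
tcp_rot: [[-0.996, 0.092, -0.002], [0.092, 0.996, 0.003], [0.002, 0.003, -1.0]]
force: [0.2, 4.3, 3.5]
opening: 0.329
grasp_force: 30.0
```

In the tool's units: 29.5 degrees is 0.1639.

Request:
{"op": "play_rows", "data": {
  "motion": [
    [[0, 0, 0, 0, 0, 0.0333], [0, 0, 0, 0, 0, 0.0667], [0, 0, 0, 0, 0, 0.1], [0, 0, 0, 0, 0, 0.1333], [0, 0, 0, 0, 0, 0.1639], [0, 0, 0, 0, 0, 0.1639], [0, 0, 0, 0, 0, 0.1639]]
  ]
}}

```text
time_s: 5.8
position: [0.4873, -0.2846, 0.0496]
tcp_rot: [[-0.824, 0.567, -0.001], [0.567, 0.824, 0.005], [0.004, 0.003, -1.0]]
force: [1.9, 5.0, 3.2]
opening: 0.334
grasp_force: 30.0
```

Run:
```python
from h import *
st=bot.read_state();print(np.round(st["position"],4),np.round(st["force"],1),np.round(st["moment"],2))
s=imaging.capture("side")
def crop(c,x,y,w,h,k):return cv2.resize(cv2.cvtColor(c["frame"][y:y+h,x:x+w],cv2.COLOR_RGB2BGR),None,fx=k,fy=k,interpolation=cv2.INTER_CUBIC)
cv2.imwrite("pics/z4.png",crop(s,285,160,50,50,12))
```

```text
[ 0.4873 -0.2846  0.0496] [1.9 5.  3.2] [ 1.11 -0.18 -0.06]
```

View pics/z4.png

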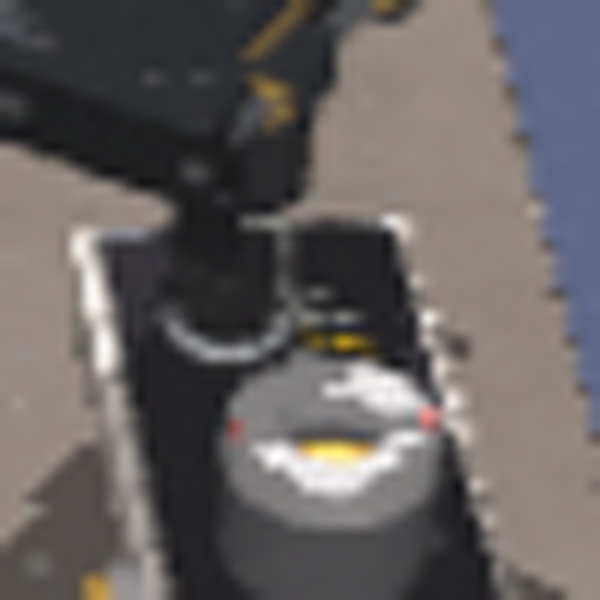

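The sleeve's white line now shows on its side at (285,260) and points at the yellow row at (340,342). I'll release, lift, and check it from the top on the way to the head.

Request:
{"op": "play_rows", "data": {
  "motion": [
    [[0, 0, 0, 0, 0, 0], [0, 0, 0, 0, 0, 0], [0, 0, 0, 0, 0, 0], [0, 0, -0.03, 0, 0, 0], [0, 0, -0.07, 0, 0, 0], [0, 0, -0.11, 0, 0, 0], [0, 0, -0.11, 0, 0, 0]]
  ],
  "fingers": 0.06
}}

```text
time_s: 6.43
position: [0.4922, -0.2916, 0.1671]
tcp_rot: [[-0.824, 0.566, 0.012], [0.566, 0.824, -0.011], [-0.016, -0.003, -1.0]]
force: [0.9, -0.2, 0.5]
opening: 0.673
grasp_force: 0.0
```

In the tool's units: -40 degrees is -0.2222.

Request:
{"op": "play_rows", "data": {
  "motion": [
    [[0.17, 0.19, 0, 0, 0, -0.2222], [0.17, 0.19, 0, 0, 0, -0.2222], [0.17, 0.19, 0, 0, 0, -0.2222], [0.17, 0.19, 0, 0, 0, -0.2222], [0.17, 0.19, 0, 0, 0, -0.2222], [0.17, 0.19, 0, 0, 0, -0.2222], [0.17, 0.19, 0, 0, 0, -0.2222], [0.17, 0.19, 0, 0, 0, -0.2222]]
  ]
}}

```text
time_s: 7.1
position: [0.4545, -0.0324, 0.1597]
tcp_rot: [[-0.995, -0.1, -0.0], [-0.1, 0.995, -0.0], [0.0, -0.0, -1.0]]
force: [-0.7, 0.3, 0.8]
opening: 0.689
grasp_force: 0.0
```

Run:
```python
from h import *
st=bot.read_state();print(np.round(st["position"],4),np.round(st["tcp_rot"],3).tolist())
t=imaging.capture("top");s=imaging.capture("side")
def crop(c,x,y,w,h,k):return cv2.resize(cv2.cvtColor(c["frame"][y:y+h,x:x+w],cv2.COLOR_RGB2BGR),None,fx=k,fy=k,interpolation=cv2.INTER_CUBIC)
cv2.imwrite("pics/z5.png",np.hstack([crop(t,332,232,36,40,11),crop(s,285,165,36,40,11)]))
```

```text
[ 0.4545 -0.0324  0.1597] [[-0.995, -0.1, -0.0], [-0.1, 0.995, -0.0], [0.0, -0.0, -1.0]]
```

View pics/z5.png

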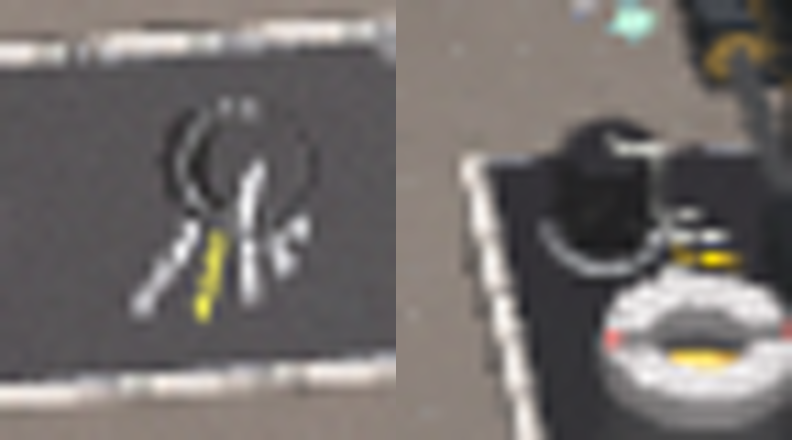

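The top view puts the line from (258,165) to (245,240), about 10° left of down. The yellow row is at (211,278) and the three-dot row at (248,270). It looks near four, so I'll put a number on it.

Run:
```python
from h import *
t=imaging.capture("top");s=imaging.capture("side")
np.savez("cal2.npz",**{n+k:np.array(c[k]) for n,c in(("t",t),("s",s)) for k in("camera_matrix","R","t","frame")})
# unit: yaw 3deg; pick the sleeve axis from the sim: several candidates
f=lambda p:[332+(p[0]+.5)/11-.5,232+(p[1]+.5)/11-.5]
ax=np.array([.4885,-.2865])
for nm,p,z in(("yel in",(220,240),.025),("yel out",(203,318),.025),("3 in",(248,245),.025),("3 out",(250,300),.025),("5 out",(140,305),.025),("2?",(285,270),.025),("lineC",(258,168),.065),("lineR",(250,212),.065)):
    w=ray(t,f(p),z)[:2];d=w-ax;print(nm,w.round(4),"r",np.hypot(*d).round(4),"ang",np.degrees(np.arctan2(d[1],-d[0])).round(1))
# predicted line ends in both zooms per angle
for cam,o,k,off in((t,(332,232),11,0),(s,(285,165),11,396)):
    for a in(-4,8,17):
        u=np.array([-np.cos(np.radians(a)),np.sin(np.radians(a))])
        P=[(proj(cam,[*(ax+r*u),z])-o)*k+[off,0] for r,z in((0,.065),(.016,.065),(.016,.025))]
        print(off,a,np.round(P).tolist())
g=cv2.cvtColor(t["frame"],cv2.COLOR_RGB2GRAY);print(g[240:262,348:362])
```

```text
yel in [ 0.4668 -0.2823] r 0.0221 ang 11.0
yel out [ 0.4442 -0.2767] r 0.0454 ang 12.4
3 in [ 0.4652 -0.2904] r 0.0236 ang -9.6
3 out [ 0.4492 -0.2906] r 0.0395 ang -6.0
5 out [ 0.4483 -0.2584] r 0.049 ang 34.9
2? [ 0.4577 -0.301 ] r 0.0341 ang -25.3
lineC [ 0.4875 -0.289 ] r 0.0027 ang -67.6
lineR [ 0.475  -0.2864] r 0.0135 ang 0.6
0 -4 [[244.0, 160.0], [250.0, 216.0], [233.0, 215.0]]
0 8 [[244.0, 160.0], [238.0, 215.0], [221.0, 215.0]]
0 17 [[244.0, 160.0], [229.0, 214.0], [213.0, 213.0]]
396 -4 [[610.0, 138.0], [659.0, 135.0], [651.0, 232.0]]
396 8 [[610.0, 138.0], [660.0, 142.0], [652.0, 239.0]]
396 17 [[610.0, 138.0], [659.0, 146.0], [651.0, 243.0]]
[[ 87  87  89  89  88  88  87  86  89  89  85  88  89  89]
 [ 88  86  87  83 142  99 145 106  80  87  84  89  90  87]
 [ 67  69 105  94 110  91 123 101  84  86  82  88  87  87]
 [ 54  99 102  75  84  86  85  89  83  83  84  78  87  87]
 [ 63 120  71  71  88  83  83  85  85  86  91  74  87  86]
 [ 88  95  43  86  86  85  89  88  88  91  88  89  74  87]
 [118  58  51  84  86  87  88 125  86  86  85  88  69  89]
 [113  47  53  87  86  8
[... 161 characters left out ...]
8 104  55  74 129 243 111  89  95  78  80  87  88]
 [ 86  58  90  86 103 127 237  80 104  79  81 123  91  85]
 [122 204  86  92 102 129 193  85  98  81 163 213  91  86]
 [137 211  89 152 120 108 150  91 123 163 138 168  88  87]
 [236 138  87 175 132  90 235 126 138 189  87  85  88  85]
 [213  92 117 203 109  86 213 111 107 220 164  86  89  86]
 [107  84 104 192  89  87 237 126  90 183 139  87  88  85]
 [ 86  89 152 175  89  89 226 139  90 109  90  87  88  87]
 [ 86  87 148 148  88  86 190 137  88  88  84  88  88  90]
 [ 87 118 216 105  85  87 137 113  86  89  88  85  89  88]
 [ 88 104 194  91  86  87  88  85  88  87  89  85  88  88]
 [ 88  88 105  86  85  86  87  90  89  86  91  85  85  88]]
```

The line is at 12.5° and the yellow row at 12.4°, so the sleeve is on four. Moving on to the head.

In the tool's units: 0.5 degrees is 0.0028.

Request:
{"op": "play_rows", "data": {
  "motion": [
    [[-0.003, 0.04, 0, 0, 0, 0.0028], [-0.003, 0.08, 0, 0, 0, 0.0028], [-0.003, 0.12, 0, 0, 0, 0.0028], [-0.003, 0.135, 0.02, 0, 0, 0.0028], [-0.003, 0.135, 0.05, 0, 0, 0.0028], [-0.003, 0.135, 0.06, 0, 0, 0.0028], [-0.003, 0.135, 0.06, 0, 0, 0.0028]]
  ]
}}

```text
time_s: 7.88
position: [0.4443, 0.0992, 0.0974]
tcp_rot: [[-0.996, -0.086, -0.005], [-0.086, 0.996, -0.0], [0.005, 0.0, -1.0]]
force: [-0.0, 0.2, 1.6]
opening: 0.686
grasp_force: 0.0
```

Run:
```python
from h import *
st=bot.read_state();p=np.array(st["position"]);R=np.array(st["tcp_rot"]);print(p.round(4),R.round(3).tolist())
s=imaging.capture("side")
im=cv2.resize(cv2.cvtColor(s["frame"][225:285,300:360],cv2.COLOR_RGB2BGR),None,fx=9,fy=9,interpolation=cv2.INTER_CUBIC)
for X,c in(([.444,.102,.066],(0,0,255)),(p,(0,255,0)),(p+R[:,2]*.017,(0,255,255))):
    q=(proj(s,X)-[300,225]+.5)*9;cv2.circle(im,tuple(int(v) for v in q),4,c,1)
cv2.imwrite("pics/z6.png",im)
```

```text
[0.4443 0.0992 0.0974] [[-0.996, -0.086, -0.005], [-0.086, 0.996, -0.0], [0.005, 0.0, -1.0]]
```

View pics/z6.png

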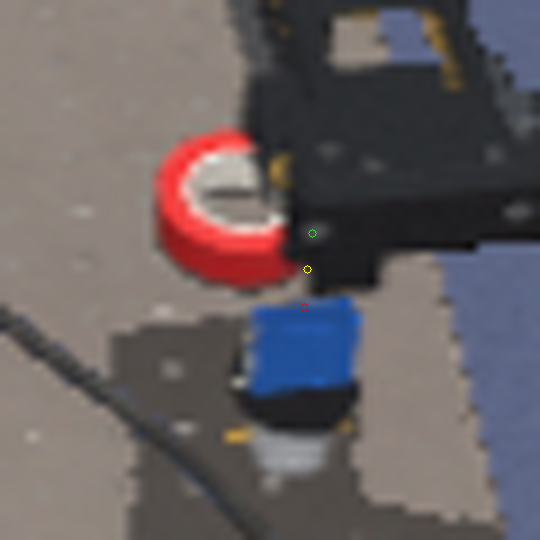

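The side view shows the handle centred near (304,345) and the near fingertip near (345,285). I'll check that against projection before descending.

Run:
```python
from h import *
st=bot.read_state();p=np.array(st["position"]);R=np.array(st["tcp_rot"])
s=imaging.capture("side")
for k in(.03,.037,.045):
  for z in(0,.017):print(k,z,((proj(s,p+R@[0,k,z])-[300,225]+.5)*9).round())
H=np.array([.444,.102,0]);c,n=np.cos(.08),np.sin(.08)
for x,y,z in((17,6,66),(-17,6,66),(17,6,36),(-17,6,36),(21,0,10),(-21,0,10),(17,-6,66),(-17,-6,66)):
    X=H+np.array([c*x-n*y,n*x+c*y,z])/1000;print(x,y,z,((proj(s,X)-[300,225]+.5)*9).round())
```

```text
0.03 0 [333. 302.]
0.03 0.017 [327. 339.]
0.037 0 [339. 319.]
0.037 0.017 [333. 356.]
0.045 0 [345. 339.]
0.045 0.017 [339. 376.]
17 6 66 [257. 326.]
-17 6 66 [362. 317.]
17 6 36 [248. 389.]
-17 6 36 [351. 379.]
21 0 10 [224. 428.]
-21 0 10 [350. 416.]
17 -6 66 [248. 298.]
-17 -6 66 [352. 289.]
```

Request:
{"op": "play_rows", "data": {
  "motion": [
    [[0.001, 0.003, 0.02, 0, 0, 0], [0.001, 0.003, 0.035, 0, 0, 0], [0.001, 0.003, 0.036, 0, 0, 0], [0.001, 0.003, 0.036, 0, 0, 0]]
  ]
}}

```text
time_s: 8.32
position: [0.4446, 0.1023, 0.064]
tcp_rot: [[-0.996, -0.086, 0.0], [-0.086, 0.996, -0.0], [-0.0, -0.0, -1.0]]
force: [0.1, 0.0, 0.7]
opening: 0.688
grasp_force: 0.0
```

Request:
{"op": "play_rows", "data": {
  "motion": [
    [[0, 0, 0, 0, 0, 0], [0, 0, 0, 0, 0, 0], [0, 0, 0, 0, 0, 0]]
  ],
  "fingers": 0.025
}}

```text
time_s: 8.57
position: [0.4448, 0.1029, 0.0646]
tcp_rot: [[-0.996, -0.087, 0.002], [-0.087, 0.996, -0.0], [-0.002, -0.0, -1.0]]
force: [-0.1, -0.1, -0.5]
opening: 0.545
grasp_force: 0.0
```

Request:
{"op": "play_rows", "data": {
  "motion": [
    [[0, 0, 0.003, 0, 0, 0], [0, 0, 0.003, 0, 0, 0], [0, 0, 0.003, 0, 0, 0], [0, 0, 0.003, 0, 0, 0], [0, 0, 0.003, 0, 0, 0]]
  ],
  "fingers": 0.025
}}

```text
time_s: 8.98
position: [0.4439, 0.1031, 0.0607]
tcp_rot: [[-0.996, -0.088, 0.0], [-0.088, 0.996, -0.0], [-0.0, -0.0, -1.0]]
force: [-0.1, 0.7, 0.0]
opening: 0.296
grasp_force: 0.0
```

Request:
{"op": "play_rows", "data": {
  "motion": [
    [[0, 0, 0, 0, 0, 0], [0, 0, 0, 0, 0, 0], [0, 0, 0, 0, 0, 0], [0, 0, 0, 0, 0, 0]]
  ],
  "fingers": 0.0
}}

```text
time_s: 9.32
position: [0.4439, 0.1031, 0.0606]
tcp_rot: [[-0.996, -0.088, 0.0], [-0.088, 0.996, 0.0], [-0.0, 0.0, -1.0]]
force: [0.2, -0.4, -0.3]
opening: 0.073
grasp_force: 0.0
```

Request:
{"op": "play_rows", "data": {
  "motion": [
    [[0, 0, 0, 0, 0, 0], [0, 0, 0, 0, 0, 0]]
  ]
}}

```text
time_s: 9.48
position: [0.4439, 0.1031, 0.0607]
tcp_rot: [[-0.996, -0.088, -0.0], [-0.088, 0.996, 0.0], [0.0, 0.0, -1.0]]
force: [0.2, -0.7, 0.3]
opening: 0.015
grasp_force: 0.0
```

Run:
```python
from h import *
t=imaging.capture("top");s=imaging.capture("side")
im=np.hstack([cv2.resize(cv2.cvtColor(c["frame"][y:y+60,x:x+44],cv2.COLOR_RGB2BGR),None,fx=9,fy=9,interpolation=cv2.INTER_CUBIC) for c,x,y in((t,212,225),(s,308,225))])
cv2.imwrite("pics/z7.png",im)
```

```text
(no output)
```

View pics/z7.png

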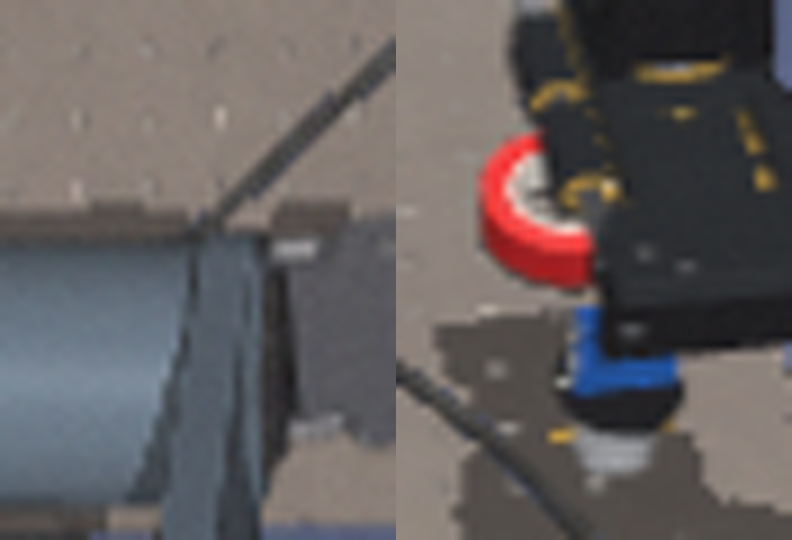

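The fingers closed to zero just above the handle; the gripper's lower edge is at about (640,350) and the handle top at v≈305. So the tips sit higher than assumed. I'll touch the top of the handle gently to measure them.

Request:
{"op": "play_rows", "data": {
  "motion": [
    [[0, 0, 0.001, 0, 0, 0], [0, 0, 0.002, 0, 0, 0], [0, 0, 0.003, 0, 0, 0], [0, 0, 0.004, 0, 0, 0], [0, 0, 0.004, 0, 0, 0]]
  ]
}}

```text
time_s: 10.0
position: [0.4438, 0.1031, 0.0564]
tcp_rot: [[-0.996, -0.088, -0.001], [-0.088, 0.996, -0.0], [0.001, 0.0, -1.0]]
force: [-1.2, -0.8, -0.1]
opening: 0.006
grasp_force: 0.0
```

Request:
{"op": "play_rows", "data": {
  "motion": [
    [[0, 0, 0.001, 0, 0, 0], [0, 0, 0.002, 0, 0, 0], [0, 0, 0.003, 0, 0, 0], [0, 0, 0.003, 0, 0, 0]]
  ]
}}

```text
time_s: 10.33
position: [0.4438, 0.1031, 0.0535]
tcp_rot: [[-0.996, -0.088, -0.0], [-0.088, 0.996, -0.0], [0.0, 0.0, -1.0]]
force: [-0.0, 0.0, 0.2]
opening: 0.002
grasp_force: 0.0
```

Run:
```python
from h import *
st=bot.read_state();p=np.array(st["position"]);R=np.array(st["tcp_rot"])
print(p.round(4),np.round(st["force"],2),np.round(st["joint_positions"],2))
s=imaging.capture("side")
fr=s["frame"]
g=cv2.cvtColor(fr,cv2.COLOR_RGB2HSV)
m=cv2.inRange(g,(100,120,40),(125,255,255))[255:280,320:345];
for r in range(25):print(255+r,"".join("#" if v else("." if fr[255+r,320+i].max()>70 else "k") for i,v in enumerate(m[r])))
print("tip",proj(s,p+R@[0,.01,.017]),"tcp",proj(s,p),"handletop",proj(s,[.4439,.1031,.066]))
# body box bottom corners pred
for X in([-.0375,.095,-.049],[.0375,.095,-.049],[.0375,-.095,-.049]):print(proj(s,p+R@X))
for n in("sensor_head",):print([ (round(r["confidence"],2),np.round(r["at"],3)) for r in finder.recognise("side",n)])
```

```text
[0.4438 0.1031 0.0535] [-0.04  0.05  0.2 ] [ -1.02  33.62 113.56  -0.    32.84 -96.05]
255 ..........kkkkk.kkkkkkkkk
256 .........kkkkkkkkkk..kkkk
257 .........kkkkkkkkkkkkkkkk
258 ..........kkkkkkkkkkkkkkk
259 ........###kkkkkkkkkkkkkk
260 ........###kkkkkkkkkkkkkk
261 .........##kkkkkkkkkkkkkk
262 .........##kkkkkkkkkkkkkk
263 ........###kk..kkkkkkkkkk
264 ......k.##kkkkkkkkkkkkkkk
265 ......k.##.kkkkkkkkkkkkkk
266 .....kk.###kkkk#k##k.....
267 ........###########......
268 .....kk.#####kkkkkkk.....
269 ......kkkkkkkkkkkkkk.....
270 ......kkkkkkkkkkkkk......
271 .......kkkkkkkkkkk.......
272 ..........kkkkkkk........
273 .........................
274 .........................
275 kk.......................
276 kkk......................
277 .kkk.....................
278 ..kkk....................
279 ...kk....................
tip [333.26156114 268.37663485] tcp [333.03799832 261.84934847] handletop [333.45654162 258.92582306]
[329.58565345 278.04313213]
[357.41494793 275.21921408]
[339.41174953 225.76910981]
[(0.67, array([0.792, 0.297, 0.033])), (0.58, array([0.447, 0.116, 0.038]))]
```

Request:
{"op": "play_rows", "data": {
  "motion": [
    [[0, 0, 0.001, 0, 0, 0], [0, 0, 0.002, 0, 0, 0], [0, 0, 0.003, 0, 0, 0], [0, 0, 0.003, 0, 0, 0]]
  ]
}}

```text
time_s: 10.77
position: [0.4448, 0.1031, 0.0524]
tcp_rot: [[-0.996, -0.088, 0.003], [-0.088, 0.996, -0.0], [-0.003, -0.0, -1.0]]
force: [-2.1, -0.7, 16.7]
opening: 0.004
grasp_force: 8.7
```

Request:
{"op": "play_rows", "data": {
  "motion": [
    [[0, 0, -0.008, 0, 0, 0], [0, 0, -0.008, 0, 0, 0], [0, 0, -0.008, 0, 0, 0], [0, 0, -0.008, 0, 0, 0], [0, 0, -0.008, 0, 0, 0], [0, 0, -0.008, 0, 0, 0], [0, 0, -0.008, 0, 0, 0], [0, 0, -0.008, 0, 0, 0]]
  ],
  "fingers": 0.06
}}

```text
time_s: 11.43
position: [0.4438, 0.1031, 0.0584]
tcp_rot: [[-0.996, -0.088, -0.001], [-0.088, 0.996, -0.0], [0.001, 0.0, -1.0]]
force: [0.7, -0.9, 0.4]
opening: 0.525
grasp_force: 0.0
```

Run:
```python
from h import *
s=imaging.capture("side");fr=s["frame"]
m=cv2.inRange(cv2.cvtColor(fr,cv2.COLOR_RGB2HSV),(100,120,40),(125,255,255))
st=bot.read_state();p=np.array(st["position"]);R=np.array(st["tcp_rot"]);print(p,st["opening"])
for r in range(236,276):print(r,"".join("#" if m[r,c] else("." if fr[r,c].max()>70 else "k") for c in range(310,375)))
```

```text
[0.44378468 0.10311911 0.05843693] 0.5697709815721251
236 ...................kkkkkkkkkkkkkkkkkkkkk.........................
237 ...................kkkkkkkkkkkkkkkkkkkkk.........................
238 ..................kkkkkkkkk..........kkkk........................
239 ..................kkkkkkkkk...........kkk........................
240 ..................kkkkkkkkk...........kkkk.......................
241 ...................kkkkkkk............kkkkkk.....................
242 ...................kkkkkkkkkkkkkkkkkk..kkkkk.....................
243 .................kkkkkkkkkkkkkkkkkkkk..kkkkk.....................
244 .................kkkkkkkkkkkkkkkkkkkkk.kkkkkk....................
245 ................kkkkkkkkkkkkkkkkkkkkkk..kkkkk....................
246 ...............kkkkkkkkkkkkkkkkkkkkkkk..kkkkkk...................
247 ................kkkkkkkkkkkkkkkkkkkkkkkkkkkkkkkkk................
248 ................kkkkkkkkkkkkkkkkkkkkkkkkkkkkkkkkk................
249 ................kkkkkkkkkkkkkkkkkkkkkkkkkkkkkkkkkk...............
250 .................kkkkkkkkkkkkkkkkkkkkkkkkkkkkkkkkk............
[... 1053 characters left out ...]

266 ...............kk.###########....................................
267 ..................###########....................................
268 k..............kk.#####kkkkkkk...................................
269 .k..............kkkkkkkkkkkkkk...................................
270 ...k............kkkkkkkkkkkkkk...................................
271 ....k............kkkkkkkkkkk.....................................
272 .....kkk............kkkkkkk......................................
273 ......kkk........................................................
274 .......kkk.......................................................
275 ........kkkk.....................................................
```

The body's projected width, column and row all fit a gripper about 30 mm higher than the reported TCP. That agrees with the touch on the handle top: tips about 13 mm above the TCP. I'll descend by that amount with the fingers open, watching the force.

Request:
{"op": "play_rows", "data": {
  "motion": [
    [[0, 0, 0.006, 0, 0, 0], [0, 0, 0.011, 0, 0, 0], [0, 0, 0.014, 0, 0, 0], [0, 0, 0.014, 0, 0, 0]]
  ]
}}

```text
time_s: 11.82
position: [0.4433, 0.1031, 0.0437]
tcp_rot: [[-0.996, -0.088, -0.002], [-0.088, 0.996, 0.0], [0.002, 0.0, -1.0]]
force: [-0.7, 0.3, -0.5]
opening: 0.685
grasp_force: 0.0
```

Request:
{"op": "play_rows", "data": {
  "motion": [
    [[0, 0, 0.004, 0, 0, 0], [0, 0, 0.008, 0, 0, 0], [0, 0, 0.012, 0, 0, 0], [0, 0, 0.012, 0, 0, 0]]
  ]
}}

```text
time_s: 12.15
position: [0.4435, 0.1031, 0.0319]
tcp_rot: [[-0.996, -0.088, -0.001], [-0.088, 0.996, 0.0], [0.001, 0.0, -1.0]]
force: [0.1, -0.7, -0.4]
opening: 0.69
grasp_force: 0.0
```

Request:
{"op": "play_rows", "data": {
  "motion": [
    [[0, 0, 0, 0, 0, 0], [0, 0, 0, 0, 0, 0], [0, 0, 0, 0, 0, 0], [0, 0, 0, 0, 0, 0], [0, 0, 0, 0, 0, 0], [0, 0, 0, 0, 0, 0], [0, 0, 0, 0, 0, 0], [0, 0, 0, 0, 0, 0]]
  ],
  "fingers": 0.0
}}

```text
time_s: 12.82
position: [0.444, 0.1031, 0.0327]
tcp_rot: [[-0.996, -0.088, 0.0], [-0.088, 0.996, 0.0], [-0.0, 0.0, -1.0]]
force: [-0.2, -0.6, 0.4]
opening: 0.173
grasp_force: 0.1
```

Request:
{"op": "play_rows", "data": {
  "motion": [
    [[0, 0, 0, 0, 0, 0], [0, 0, 0, 0, 0, 0], [0, 0, 0, 0, 0, 0]]
  ]
}}

```text
time_s: 13.07
position: [0.4438, 0.1031, 0.0326]
tcp_rot: [[-0.996, -0.088, -0.0], [-0.088, 0.996, -0.0], [0.0, 0.0, -1.0]]
force: [0.3, -0.1, -0.6]
opening: 0.133
grasp_force: 30.0
```

Run:
```python
from h import *
s=imaging.capture("side");fr=s["frame"]
m=cv2.inRange(cv2.cvtColor(fr,cv2.COLOR_RGB2HSV),(100,120,40),(125,255,255))
for r in range(252,280):print(r,"".join("#" if m[r,c] else("." if fr[r,c].max()>70 else "k") for c in range(310,365)))
```

```text
252 ..............kkkkkkkkkkkkkkkkkkkkkkk..kkkk............
253 ...............kk....kkkkkkkkkkkkkkkk..kkkkk...........
254 ...............k......kkkkkkkkkkkkkkkkkkkkkkkkk........
255 ...............k......kkkkkkkkkkkkkkkkkkkkkkkkkk.......
256 ...............k....kkkkkkkkkkkkkkkkkkkkkkkkkkkk.......
257 ................k..kkkkkkkkkkkkkkkkkkkkkkkkkkkkkk......
258 ...................kkkkkkkkkkkkkkkkkkkkkkkkkk.kkk......
259 ..................#.kkkkkkkkkkkkkkkkkkkkkkkkkkkkk......
260 ....................kkkk.kkkkkkkkkkkkkkkk..kkkkkkk.....
261 ..................#.kkkkkkkkkkkkkkkkkkkkkk.kkkkkk......
262 ..................##kkkkkkkk...kkkkkkkkkkkkkkkkkk......
263 ................k.##kkkkkkkkkkkkkkkkkkkkkkkkkkkkk......
264 ................k.##kkkkkkkkkkkkkkkkkkkkkkkkkkkkk......
265 ...............kk###kkkkkkkkkkkkkkkkkkkkkkkkkkkkk......
266 ..................##kkkkkkkkkkkkkkkkkkkkkkkk..kk.......
267 ...............k..##kkkkkkkkkkkkkkkkkkkkkkkkkkk........
268 k..............kkkkkkkkkkkkkkkkkkkkkkkkkkkkkkkk........
269 .k..............kkkkkkkkkkkkkkkkkkkkkkkkkkkkkkk........
270 ...k.............kkkkkkkkkkkkkkkkkkkkk.................
271 ....k..............kkkkkkkkk..k........................
272 .....kkk.............kkkk..............................
273 ......kkk..............................................
274 .......kkk.............................................
275 ........kkk............................................
276 .........kkkk..........................................
277 ...........kkk.........................................
278 ............kkk........................................
279 .............kk........................................
```

The handle is gripped: opening 11.6 mm at 30 N. Lifting now, then carrying it over the port.

Request:
{"op": "play_rows", "data": {
  "motion": [
    [[0, 0, -0.02, 0, 0, 0], [0, 0, -0.06, 0, 0, 0], [0, 0, -0.1, 0, 0, 0], [0, 0, -0.1, 0, 0, 0]]
  ]
}}

```text
time_s: 13.45
position: [0.4483, 0.1032, 0.1383]
tcp_rot: [[-0.996, -0.088, 0.013], [-0.088, 0.996, -0.0], [-0.013, -0.001, -1.0]]
force: [1.2, -0.4, -1.0]
opening: 0.14
grasp_force: 30.0
```

In the tool's units: 1.8 degrees is 0.01.

Request:
{"op": "play_rows", "data": {
  "motion": [
    [[-0.002, -0.03, 0, 0, 0, 0.01], [-0.002, -0.07, 0, 0, 0, 0.01], [-0.002, -0.11, 0, 0, 0, 0.01], [-0.002, -0.15, 0, 0, 0, 0.01], [-0.002, -0.19, 0, 0, 0, 0.01], [-0.002, -0.23, 0, 0, 0, 0.01], [-0.002, -0.265, 0, 0, 0, 0.01], [-0.002, -0.285, 0, 0, 0, 0.01]]
  ]
}}

```text
time_s: 14.12
position: [0.4716, -0.185, 0.1324]
tcp_rot: [[-0.999, -0.054, 0.002], [-0.054, 0.999, -0.002], [-0.002, -0.002, -1.0]]
force: [1.3, 0.8, -0.7]
opening: 0.14
grasp_force: 30.0
```

Request:
{"op": "play_rows", "data": {
  "motion": [
    [[0, 0, 0, 0, 0, 0], [0, 0, 0, 0, 0, 0], [0, 0, 0, 0, 0, 0]]
  ]
}}

```text
time_s: 14.37
position: [0.4698, -0.1794, 0.132]
tcp_rot: [[-0.998, -0.056, -0.002], [-0.056, 0.998, 0.002], [0.002, 0.002, -1.0]]
force: [0.1, 0.3, -1.4]
opening: 0.136
grasp_force: 30.0
```

Run:
```python
from h import *
t=imaging.capture("top");s=imaging.capture("side");f=s["frame"]
np.savez("cal3.npz",**{n+k:np.array(c[k]) for n,c in(("t",t),("s",s)) for k in("camera_matrix","R","t","frame")})
m=cv2.inRange(cv2.cvtColor(f,cv2.COLOR_RGB2HSV),(100,120,40),(125,255,255))
y,x=np.nonzero(m[150:230,270:345]);print("blue",len(x),x.mean()+270,y.mean()+150,x.min()+270,x.max()+270,y.min()+150,y.max()+150)
im=cv2.resize(cv2.cvtColor(f[155:215,280:340],cv2.COLOR_RGB2BGR),None,fx=10,fy=10,interpolation=cv2.INTER_CUBIC)
cv2.imwrite("pics/z8.png",im)
p=np.array(bot.read_state()["position"]);print(p)
U=p[2]-.0326
a=np.radians(3.2)
for x0 in(-.021,.021):print("pin pred",(proj(s,[p[0]+x0*np.cos(a),p[1]+x0*np.sin(a),U+.01])-[280,155]+.5)*10)
print("stem bottom c",(proj(s,[p[0],p[1],U])-[280,155]+.5)*10, "port c",(proj(s,[.4715,-.181,.07])-[280,155]+.5)*10)
```

```text
blue 27 313.85185185185185 178.88888888888889 310 320 176 181
[ 0.47009637 -0.17883938  0.132293  ]
pin pred [407.42280998 313.34971776]
pin pred [282.01624807 320.31284219]
stem bottom c [342.65667016 340.57909853] port c [331.53497578 405.78764127]
```

View pics/z8.png

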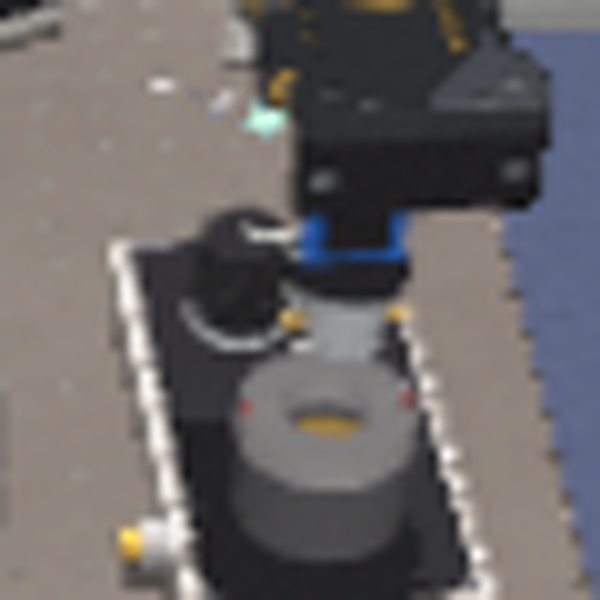

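The head is held centred. The pins are at (292,320) and (399,313), where the model puts them. The port's red dots are at (246,408) and (406,397), so its mid point is (326,402), about (0.4728, -0.1828) in the robot's frame. Aligning and lowering.

In the tool's units: 0.2 degrees is 0.0011.

Request:
{"op": "play_rows", "data": {
  "motion": [
    [[-0.0025, -0.004, 0, 0, 0, 0.0011], [-0.0025, -0.004, 0.01, 0, 0, 0.0011], [-0.0025, -0.004, 0.02, 0, 0, 0.0011], [-0.0025, -0.004, 0.025, 0, 0, 0.0011], [-0.0025, -0.004, 0.025, 0, 0, 0.0011], [-0.0025, -0.004, 0.025, 0, 0, 0.0011]]
  ]
}}

```text
time_s: 14.97
position: [0.4731, -0.184, 0.1068]
tcp_rot: [[-0.999, -0.053, -0.002], [-0.053, 0.999, 0.001], [0.002, 0.001, -1.0]]
force: [0.4, -0.1, -1.1]
opening: 0.139
grasp_force: 30.0
```

Run:
```python
from h import *
s=imaging.capture("side");f=s["frame"]
p=np.array(bot.read_state()["position"]);print(p.round(4));U=p[2]-.0326;a=np.radians(3.4)
hsv=cv2.cvtColor(f,cv2.COLOR_RGB2HSV)
r=(f[...,0].astype(int)-f[...,1:].max(2))[185:205,295:330]
b=(np.minimum(f[...,0],f[...,1]).astype(int)-f[...,2])[178:200,300:330]
def cents(w,o,th):
    m=(w>th).astype(np.uint8);n,l=cv2.connectedComponents(m)
    for i in range(1,n):
        y,x=np.nonzero(l==i);q=w[y,x];print("  ",np.round([(x*q).sum()/q.sum()+o[0],(y*q).sum()/q.sum()+o[1]],2),len(x),q.max())
print("red");cents(np.where(r>25,r,0),(295,185),25);print("brass");cents(np.where(b>45,b,0),(300,178),45)
for x0 in(-.0185,.0185):print("pin",proj(s,[p[0]+x0*np.cos(a),p[1]+x0*np.sin(a),U+.01]))
for x0 in(-.0285,.0285):print("dot at p",proj(s,[p[0]+x0*np.cos(a),p[1]+x0*np.sin(a),.07]))
```

```text
[ 0.4734 -0.1843  0.1072]
red
   [307. 191.] 1 26
   [317.51 191.  ] 2 34
   [320.   194.36] 2 48
   [304.   195.35] 2 57
   [311.99 197.  ] 5 32
brass
   [307. 191.] 1 48
   [317.51 191.  ] 2 66
   [312. 197.] 5 65
pin [317.70311086 190.77323907]
pin [306.82398519 191.41269607]
dot at p [320.27956377 193.98254967]
dot at p [303.63667922 194.97296731]
```

Request:
{"op": "play_rows", "data": {
  "motion": [
    [[0, 0.0012, 0, 0, 0, 0], [0, 0.0012, 0.002, 0, 0, 0], [0, 0.0012, 0.004, 0, 0, 0], [0, 0.0012, 0.006, 0, 0, 0], [0, 0.0012, 0.008, 0, 0, 0], [0, 0.0012, 0.01, 0, 0, 0], [0, 0.0012, 0.01, 0, 0, 0]]
  ]
}}

```text
time_s: 15.6
position: [0.4733, -0.1831, 0.0972]
tcp_rot: [[-0.999, -0.053, -0.001], [-0.053, 0.999, 0.0], [0.001, 0.0, -1.0]]
force: [0.8, 0.5, -1.3]
opening: 0.133
grasp_force: 30.0
```

Request:
{"op": "play_rows", "data": {
  "motion": [
    [[0, 0, 0.0015, 0, 0, 0], [0, 0, 0.003, 0, 0, 0], [0, 0, 0.0045, 0, 0, 0], [0, 0, 0.006, 0, 0, 0], [0, 0, 0.006, 0, 0, 0]]
  ]
}}

```text
time_s: 16.02
position: [0.4735, -0.1828, 0.0932]
tcp_rot: [[-0.999, -0.053, 0.001], [-0.053, 0.999, 0.0], [-0.001, 0.0, -1.0]]
force: [-1.2, 1.8, -0.4]
opening: 0.138
grasp_force: 30.0
```

Request:
{"op": "play_rows", "data": {
  "motion": [
    [[0, 0, 0.001, 0, 0, 0], [0, 0, 0.002, 0, 0, 0], [0, 0, 0.003, 0, 0, 0], [0, 0, 0.003, 0, 0, 0]]
  ]
}}

```text
time_s: 16.35
position: [0.4731, -0.1827, 0.0883]
tcp_rot: [[-0.999, -0.053, -0.001], [-0.053, 0.999, 0.001], [0.001, 0.001, -1.0]]
force: [-0.4, 2.7, 3.4]
opening: 0.136
grasp_force: 30.0
```

Request:
{"op": "play_rows", "data": {
  "motion": [
    [[0, 0.0012, 0, 0, 0, 0], [0, 0.0012, 0.0015, 0, 0, 0], [0, 0.0012, 0.003, 0, 0, 0], [0, 0.0012, 0.0045, 0, 0, 0], [0, 0.0012, 0.006, 0, 0, 0], [0, 0.0012, 0.006, 0, 0, 0]]
  ]
}}

```text
time_s: 16.85
position: [0.4735, -0.1821, 0.0823]
tcp_rot: [[-0.999, -0.053, -0.0], [-0.053, 0.999, 0.0], [0.0, 0.0, -1.0]]
force: [-1.3, 1.5, 2.6]
opening: 0.136
grasp_force: 30.0
```

Request:
{"op": "play_rows", "data": {
  "motion": [
    [[0, 0.0005, 0.0015, 0, 0, 0], [0, 0.0005, 0.003, 0, 0, 0], [0, 0.0005, 0.0045, 0, 0, 0], [0, 0.0005, 0.006, 0, 0, 0], [0, 0.0005, 0.007, 0, 0, 0], [0, 0.0005, 0.007, 0, 0, 0]]
  ]
}}

```text
time_s: 17.35
position: [0.4736, -0.1819, 0.0757]
tcp_rot: [[-0.999, -0.053, 0.0], [-0.053, 0.999, -0.001], [-0.0, -0.001, -1.0]]
force: [-1.5, -0.8, 5.7]
opening: 0.133
grasp_force: 30.0
```

Plunger about 9.9 mm in, with the expected spring force. Twisting clockwise.

In the tool's units: 30 degrees is 0.1667.

Request:
{"op": "play_rows", "data": {
  "motion": [
    [[0, 0, 0, 0, 0, 0.0222], [0, 0, 0, 0, 0, 0.0444], [0, 0, 0, 0, 0, 0.0667], [0, 0, 0, 0, 0, 0.0889], [0, 0, 0, 0, 0, 0.1111], [0, 0, 0, 0, 0, 0.1389], [0, 0, 0, 0, 0, 0.1667], [0, 0, 0, 0, 0, 0.1667]]
  ]
}}

```text
time_s: 18.02
position: [0.4736, -0.1821, 0.0759]
tcp_rot: [[-0.89, 0.455, 0.0], [0.455, 0.89, -0.001], [-0.001, -0.001, -1.0]]
force: [-2.8, -0.2, 5.8]
opening: 0.138
grasp_force: 30.0
```

```bash
python3 -c "
from h import *
s=bot.read_state();print(np.round(s['position'],4),np.round(s['force'],1),np.round(s['moment'],2),np.degrees(np.arctan2(s['tcp_rot'][1][0],s['tcp_rot'][0][0])),s['joint_positions'][5])"
```

```text
[ 0.4736 -0.1821  0.0759] [-2.8 -0.2  5.8] [-0.14  0.49  0.12] 152.9067854962152 -96.49907908217617
```

In the tool's units: 35 degrees is 0.1944.

Request:
{"op": "play_rows", "data": {
  "motion": [
    [[0, 0, 0, 0, 0, 0.0278], [0, 0, 0, 0, 0, 0.0556], [0, 0, 0, 0, 0, 0.0833], [0, 0, 0, 0, 0, 0.1111], [0, 0, 0, 0, 0, 0.1389], [0, 0, 0, 0, 0, 0.1667], [0, 0, 0, 0, 0, 0.1944], [0, 0, 0, 0, 0, 0.1944]]
  ]
}}

```text
time_s: 18.68
position: [0.4728, -0.1829, 0.0759]
tcp_rot: [[-0.469, 0.883, -0.001], [0.883, 0.469, -0.002], [-0.001, -0.002, -1.0]]
force: [-4.0, -3.6, 5.9]
opening: 0.134
grasp_force: 30.0
```

In the tool's units: 18 degrees is 0.1.

Request:
{"op": "play_rows", "data": {
  "motion": [
    [[0, 0, 0, 0, 0, 0.0222], [0, 0, 0, 0, 0, 0.0444], [0, 0, 0, 0, 0, 0.0667], [0, 0, 0, 0, 0, 0.0833], [0, 0, 0, 0, 0, 0.1], [0, 0, 0, 0, 0, 0.1], [0, 0, 0, 0, 0, 0.1]]
  ]
}}

```text
time_s: 19.27
position: [0.4722, -0.183, 0.0758]
tcp_rot: [[-0.177, 0.984, -0.003], [0.984, 0.177, -0.003], [-0.002, -0.003, -1.0]]
force: [-6.1, -4.7, 5.9]
opening: 0.131
grasp_force: 30.1
```

```bash
python3 -c "
from h import *
s=bot.read_state();print(np.round(s['position'],4),np.round(s['force'],1),np.round(s['moment'],2),np.degrees(np.arctan2(s['tcp_rot'][1][0],s['tcp_rot'][0][0])),s['joint_positions'][5])"
```

```text
[ 0.4722 -0.183   0.0758] [-6.1 -4.7  5.9] [-1.1   1.29  0.22] 100.1943678742137 -43.67941683587704
```

In the tool's units: 7 degrees is 0.0389.

Request:
{"op": "play_rows", "data": {
  "motion": [
    [[-0.0008, -0.0012, 0, 0, 0, 0.0111], [-0.0008, -0.0012, 0, 0, 0, 0.0222], [-0.0008, -0.0012, 0, 0, 0, 0.0333], [-0.0008, -0.0012, 0, 0, 0, 0.0389], [-0.0008, -0.0012, 0, 0, 0, 0.0389]]
  ]
}}

```text
time_s: 19.68
position: [0.4717, -0.1834, 0.0758]
tcp_rot: [[-0.054, 0.999, -0.001], [0.999, 0.054, -0.001], [-0.001, -0.002, -1.0]]
force: [-3.1, -1.9, 5.8]
opening: 0.133
grasp_force: 30.0
```

```bash
cat > st.py <<'E'
from h import *
s=bot.read_state();print(np.round(s['position'],4),np.round(s['force'],1),np.round(s['moment'],2),np.degrees(np.arctan2(s['tcp_rot'][1][0],s['tcp_rot'][0][0])),s['joint_positions'][5],s["tau"][5])
E
python3 st.py
```

```text
[ 0.4717 -0.1834  0.0758] [-3.1 -1.9  5.8] [-0.53  0.97  0.21] 93.11000793801418 -36.81391592498963 0.2636480424553156
```

In the tool's units: 3 degrees is 0.0167.

Request:
{"op": "play_rows", "data": {
  "motion": [
    [[-0.0003, -0.0004, 0, 0, 0, 0.0056], [-0.0003, -0.0004, 0, 0, 0, 0.0111], [-0.0003, -0.0004, 0, 0, 0, 0.0167], [-0.0003, -0.0004, 0, 0, 0, 0.0167]]
  ]
}}

```text
time_s: 20.02
position: [0.4715, -0.1835, 0.0758]
tcp_rot: [[-0.002, 1.0, -0.001], [1.0, 0.002, -0.001], [-0.001, -0.001, -1.0]]
force: [-3.4, -1.8, 5.2]
opening: 0.133
grasp_force: 30.1
```

```bash
python3 st.py
```

```text
[ 0.4715 -0.1835  0.0758] [-3.4 -1.8  5.2] [-0.34  0.78  0.27] 90.1235060579124 -33.8912288694482 0.36310150288045406
```

In the tool's units: 3 degrees is 0.0167.

Request:
{"op": "play_rows", "data": {
  "motion": [
    [[0, 0, 0, 0, 0, 0.0056], [0, 0, 0, 0, 0, 0.0111], [0, 0, 0, 0, 0, 0.0167], [0, 0, 0, 0, 0, 0.0167]]
  ]
}}

```text
time_s: 20.35
position: [0.4715, -0.1834, 0.0758]
tcp_rot: [[0.049, 0.999, -0.001], [0.999, -0.049, -0.001], [-0.001, -0.001, -1.0]]
force: [-3.0, -0.3, 5.1]
opening: 0.136
grasp_force: 30.3
```

```bash
python3 st.py
```

```text
[ 0.4715 -0.1834  0.0758] [-3.  -0.3  5.1] [-0.29  0.74  0.51] 87.18911860368857 -30.932164356102305 0.5759079940617085
```

The moment rose from 0.27 to 0.51 N m over the last 3°, so the stop is reached. A quick check that the surroundings are unchanged, then hand in.

Run:
```python
from h import *
s=imaging.capture("side")["frame"];d=np.load("cal2.npz")["sframe"]
g=lambda f:cv2.cvtColor(f,cv2.COLOR_RGB2GRAY).astype(int)[174:190,300:312]
print(g(d)[:8]);print(g(s)[:8])
for n in("the_red_tape","objective","slide_box"):print(n,[(round(r["confidence"],2),np.round(r["at"],3)) for r in finder.recognise("side",n)[:1]])
r=bot.read_state();print(np.round(r["position"],4),np.round(r["force"],1),np.round(r["moment"],2))
```

```text
[[135 134 135 133 133 135 134 133 134 135 135 132]
 [135 135 133 118 113 111 128 133 132 132 132 129]
 [117 100  71  57  56  55  72 104 127 130 138 133]
 [ 93  61  52  52 101  75  53  55 102 126 133 128]
 [ 70  53  51  52  92 180 175 195 198 153 114  87]
 [ 47  49  52  51  55  67  67  70 123  88  56  54]
 [ 36  40  53  51  52  55  50  40  85  67  52  52]
 [ 37  35  34  36  36  37  36  40  68  58  50  52]]
[[118 101  88  77  60  52  53  53  53  54  55  55]
 [124 124 106  87  61  48  48  47  49  49  49  48]
 [ 94  81  78  59  49  49  48  48  47  48  48  50]
 [ 95  61  88  65  49  48  48  47  49  49  48  49]
 [ 73  54  54  49  49  48  49  49  49  48  49  47]
 [ 48  49  53  51  49  50  48  45  43  41  43  47]
 [ 38  43  55  54  53  57  53  40  33  31  35  41]
 [ 37  38  38  40  39  38  39  32  31  31  35  43]]
the_red_tape [(0.71, array([ 0.472, -0.167,  0.083]))]
objective [(0.6, array([0.593, 0.219, 0.036]))]
slide_box [(0.63, array([0.561, 0.351, 0.032]))]
[ 0.4715 -0.1834  0.0758] [-3.  -1.6  5.4] [-0.33  0.75  0.44]
```

```bash
python3 -c "
from rig import bot
print(bot.hand_in())"
```

```text
the job is handed in; nothing more can be done
None
```

I turned the sleeve to four dots, then pushed the sensor head in and twisted it clockwise to the stop; I handed in still gripping and holding it there. The stop is judged from the torque rise; the gripper hid the sleeve in the final picture, so it was last seen on four before the head went in.

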